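# Load the link tube into the drill jig and bolt it in

### The arm

A 7-joint arm with a two-finger parallel gripper is mounted at the origin on a cart in front of the work surface, level with it; the furniture and walls round the work are solid. World frame = base frame: x ahead of the robot, y to its left, z up, the work surface at z = 0. Lengths are in m, angles in degrees, forces in N, time in s.
With the tool pointing down it reaches from about 0.4 to 0.875 m from the base axis. Payload 6.5 kg.
Tool frame: the origin (TCP) lies at the very end of the fingers, on their centre line; the grasp point (between the pads) lies manip.tcp_to_grasp behind it (manip.tcp_to_grasp is the distance from the TCP to the grasp point, in m); z points along the fingers, y is the direction in which the jaws open and shut (so a half turn about z gives the same grasp; the last joint's range is limited). The gripper opens to 88 mm and grips with 3 to 60 N. Pads are 18 mm wide; open, the fingers measure 123 mm over their backs; the gripper's body (75 mm by 187 mm) begins 45 mm behind the grasp point.
Start: joints at [-77.59, 30.733, -0.252, 88.115, 0.149, 61.152, -4.079], TCP at [0.181, 0.624, 0.239] pointing down, gripper open.
Joint ranges: [-154.64, 154.64], [-21.42, 123.67], [-72.66, 72.17], [13.99, 137.28], [-74.86, 254.86], [10.95, 109.41], [-158.01, 158.01]. Speed limits (degrees/s): [136.94, 136.94, 180, 180, 180, 180, 180].

### API

Orientations are given as [roll, pitch, yaw] about the fixed x, y, z axes, in that order (R = Rz(yaw) Ry(pitch) Rx(roll)).
In Python, from workcell import manip gives the robot as it stands. The module is installed in compiled form; this text tells all that it offers.
- The arm moves only by the tool drive_tool, never from a script. Its argument "plan" is a list of rows, each an object with "linear": the shift along the tool's x, y, z in mm, a list of three; "roll": the turn about the tool's z in rad. A call has 1 to 12 rows; each row shifts and turns the pose as measured when the row begins, along the tool's axes as they then stand; what a row does not reach is not made up. A row lasts 1/8 s, in which the tool goes at most 62.5 mm and 10.7 degrees, less where a joint would pass 70% of its speed; a pose out of reach is approached as far as the arm can. A call with a gripper value outside its range is refused whole. "hand" is the finger opening in mm, from 0 to 88.1, set as the call begins (left out, the last holds). The fingers move at their own pace and stop on an object; "squeeze" is the grip in N (left out, the last holds). Time passes only in rows, so rows that do not move let the fingers close. It gives the time, the measured TCP pose, the force and the opening at its end, in the units of the state.
- manip.state(): the state, without advancing time (a new reading comes with each control period).
- manip.snapshot(name): name is "scene" or "side" or "wrist"; returns the picture (420x560x3 uint8, blue, green, red); there is no depth.
- manip.camera_params(name): a dict with "vertical_fov" (degrees; the focal length in pixels is half the picture's height over the tangent of half this angle, whatever the lens; pixels are square), "cx", "cy" (the principal point, pixels), "extrinsics" (4x4, takes a point from world to camera coordinates). Camera axes: x right, y down, z forward; pixel columns grow to the right and rows downward; lengths in m; the calibration is good to about 2 mm. A picture is of the moment at which its call begins: read the wrist's pose just before it. camera_params takes no time and is no camera call; for the wrist camera it gives the pose at the moment of the call.
- manip.close_job(): hands the job in, once; it reports no verdict.
The state is a dict: "time": time; "joint_positions": joint angles; "qd": joint speeds; "joint_efforts": joint torques, N m; "ee_pos": TCP position; "orientation": TCP orientation; "contact_force": force on the tool from outside, world axes, zero at the start; "torque": the same for the moment, N m; "opening": opening from 0.0 (shut) to 1.0 (fully open).
Only numpy, scipy, OpenCV 4.12 (cv2) and the standard library are available. Lean on these libraries where they do the work, as an engineer would, in place of code of your own. Each camera call takes 0.05 s, during which the arm holds its last target. There are 200 camera calls.

### The job

Load the square link tube into the drill jig by pushing it over the table with the fingertips: work its right end in at a slant past the post, under the drill bridge, then swing its left end in, so that the tube lies flush along the fence between the two end stops. Then push the slide bolt at the left end fully home to lock it in. Only push: do not grip or lift the tube, do not force it, and leave the other things on the table where they are.

Things in the scene. Friction and masses are not known exactly. Their poses are not given: they have to be found in the camera images.
- tube: Link tube: square dark steel tube 25 x 25 mm, 260 mm long, 0.25 to 0.5 kg, lying loose in front of the jig; its end faces can be pushed on. Origin: centre of its underside; y axis along its length (ends at y = -130 and +130 mm), z up. It slides and turns under a push of a few newtons.
- jig: Aluminium drill jig, fixed to the table. Origin: on the table where the centre of the tube's underside lies when fully home (tube's y along the jig's y). x points to the fence, y along the bay to the left (bolt) end. The bay's open front faces -x. In mm: fence face x = +12.5, 36 high; end stop faces y = -134 (right) and +134 (left): 4 mm play at each end of the tube.
- post_foot (a point): Foot of the round steel post, 18 mm dia, that carries the front of the drill bridge; at jig x = -43.5, y = -84 mm. Gap between post and fence 47 mm, open to the left. The tube's right end must enter here from the left of the post; fully in against the right stop, the tube fits at slants of 0.14 to 0.4 rad (right end nearer the fence than left end), then can be swung parallel.
- bridge_top (a point): Centre of the top of the drill bridge, a plate over the bay's right end: 82 (x) by 92 (y) by 10 mm, top 46 mm and underside 36 mm above the table, covering jig y = -158 to -66 and x = -56 to +25 mm. The tube passes under it. A nut and a drill bush on it reach 58 mm above the table.
- left_stop (a point): Middle of the left end stop's face, at table height (jig x = 0, y = +134 mm). The stop is a block 30 mm high, y = +134 to +184 mm, reaching forward to x = -34 mm; its front corner towards the bay is rounded (14 mm radius) as a lead-in. The slide bolt runs in it.
- bolt (a joint): Travel of the slide bolt in m: 0 = shut (its 12 mm round bar reaches 30 mm out of the left block, across the front of the seated tube, 2 mm play); 0.056 = drawn fully out to the left. Starts open, 0.038 to 0.055, bar inside the block. Slides along the jig's y with about 2 N friction, stays where it is left. It can shut only when the tube's left end is home.
- bolt_knob (a point): Centre of the outer (left) end face of the bolt's knob: push here towards the jig's -y to shut the bolt. Knob 24 mm dia, 20 mm long, axis 14 mm above the table at jig x = -20.5 mm.
- ball_joint_d: Bystander, to be left alone: black forged ball joint with a steel stud, about 117 x 176 x 110 mm, lying to the right of the jig. Origin: centre of its underside.
- nut_0: Bystander, to be left alone: loose castle nut, 25 x 22 x 18 mm, on the table in front of the jig's right end. Origin: centre of its underside.
- nut_1: Bystander, to be left alone: the other loose castle nut, 25 x 22 x 18 mm, beside the first. Origin: centre of its underside.
- brown_strip: Bystander, to be left alone: brown wedge strip, 14 x 64 x 8 mm, on the table to the right of the jig. Origin: centre of its underside.
- plug_gauge: Bystander, to be left alone: double-ended plug gauge, 19 x 135 x 16 mm, lying behind the jig's fence. Origin: centre of its underside.
- sleeve_a: Bystander, to be left alone: black rubber sleeve, 18 x 88 x 18 mm, at the left of the table. Origin: centre of its underside.
- boot_1: Bystander, to be left alone: black rubber dust boot, 45 mm across, 22 mm high, behind and to the right of the jig. Origin: centre of its underside.

How it is judged:
By the outcome, as a careful person would: the job done as asked, in the order asked, and still so for the second after the job is handed in, with the robot touching nothing.
It also fails if it takes over 67 s, if anything falls off the work surface, if the arm or the gripper's body presses on something with over 40 N, if the wrist force passes 120 N, or if a joint passes its speed limit or range.

## Working session

There is one attempt and no reset: what is moved stays moved. The work goes in short steps, Python scripts to look and compute and a tool call to move; the robot and the scene stay as the last step left them, time stands still between calls to the robot, and variables do not carry over. Pictures are saved under pics/ and viewed, about 8 in all and at most 12, crops included, and the job is handed in when it is done.

Besides the shell and the picture viewer there is one more tool, called after "Call:" in YAML: its name, and indented under it one key for each argument. drive_tool: Moves the arm, as the interface text tells. Its arguments: {"type":"object","properties":{"plan":{"type":"array"},"hand":{"type":"number"},"squeeze":{"type":"number"}},"required":["plan"]}

```bash
mkdir -p pics; cat > h.py <<'E'
import numpy as np, cv2
from workcell import manip
def snap(n,f):
    p=manip.camera_params(n); im=manip.snapshot(n); cv2.imwrite('pics/'+f,im); return im,p
def fl(p): return 210/np.tan(np.radians(p['vertical_fov'])/2)
def ray(p,u,v):
    E=np.array(p['extrinsics']); R=E[:3,:3]; c=-R.T@E[:3,3]
    return c, R.T@np.array([(u-p['cx'])/fl(p),(v-p['cy'])/fl(p),1])
def onplane(p,u,v,z):
    c,d=ray(p,u,v); return c+d*(z-c[2])/d[2]
def proj(p,X):
    E=np.array(p['extrinsics']); q=E[:3,:3]@np.array(X)+E[:3,3]; return q[:2]/q[2]*fl(p)+[p['cx'],p['cy']]
E
python3 - <<'E'
from h import *
for n in('scene','side','wrist'):
    im,p=snap(n,n+'0.png'); print(n,{k:np.round(v,3).tolist() for k,v in p.items()}, -np.array(p['extrinsics'])[:3,:3].T@np.array(p['extrinsics'])[:3,3])
print(manip.state(),manip.tcp_to_grasp)
a=cv2.imread('pics/scene0.png');b=cv2.imread('pics/side0.png')
E
```

```text
scene {'vertical_fov': 46.403, 'cx': 275.652, 'cy': 214.373, 'extrinsics': [[0.837, -0.547, 0.017, -0.451], [-0.353, -0.564, -0.746, 0.291], [0.418, 0.619, -0.666, 1.088], [0.0, 0.0, 0.0, 1.0]]} [ 0.02600163 -0.75522274  0.94932083]
side {'vertical_fov': 50.429, 'cx': 274.07, 'cy': 202.132, 'extrinsics': [[0.969, -0.246, 0.003, -0.552], [-0.152, -0.608, -0.78, 0.168], [0.194, 0.755, -0.626, 1.436], [0.0, 0.0, 0.0, 1.0]]} [ 0.28211071 -1.11778851  1.03238884]
wrist {'vertical_fov': 70.863, 'cx': 277.985, 'cy': 208.626, 'extrinsics': [[0.279, 0.96, -0.001, -0.649], [0.919, -0.267, 0.289, -0.039], [0.277, -0.081, -0.957, 0.39], [0.0, 0.0, 0.0, 1.0]]} [0.10854943 0.6442429  0.38382414]
{'time': 0.15, 'joint_positions': array([-77.58947494,  30.76766283,  -0.25426145,  88.15398743,
         0.1485174 ,  61.15122151,  -4.07958579]), 'qd': array([ 0.00762138, -0.07947633, -0.04104165, -0.22198777, -0.04080531,
       -0.17731109,  0.0546761 ]), 'joint_efforts': array([ 1.30997458e-03, -5.71329975e+01,  9.91676264e-01, -2.51828527e+01,
       -5.62269450e-02,  1.51466334e-02,  8.81581673e-05]), 'ee_pos': array([0.1812634 , 0.62375791, 0.23806403]), 'orientation': array([-1.79927636e+02,  5.08679266e-03,  1.63800191e+02]), 'contact_force': array([-0.30695955, -0.60039111,  0.18070726]), 'torque': array([ 0.05743187, -0.00705769,  0.02681206]), 'opening': 1.0010952548546155} 0.0187
```

View pics/scene0.png

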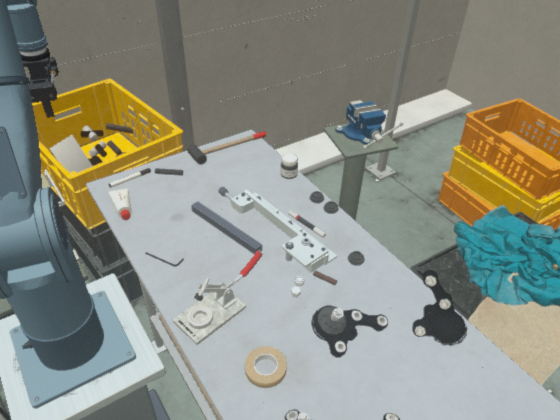

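View pics/side0.png

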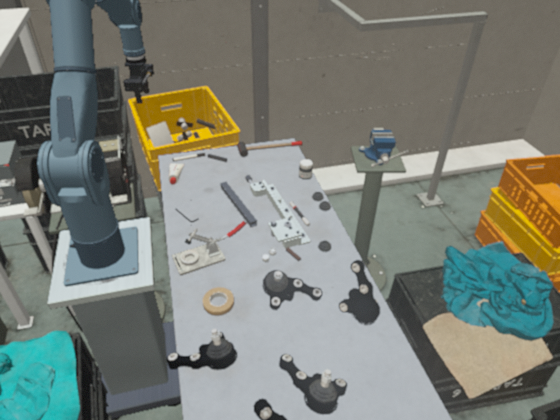

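The scene view shows the dark tube from about (195,207) to (260,248). The jig runs from the bolt knob at (223,190) to the bridge at (310,252), and the white nuts are at (297,287). I'll enlarge this region.

```bash
python3 - <<'E'
from h import *
a=cv2.imread('pics/scene0.png')[175:305,185:345]; cv2.imwrite('pics/c1.png',cv2.resize(a,None,fx=4.6,fy=4.6,interpolation=cv2.INTER_CUBIC))
p=manip.camera_params('scene')
for n,u,v,z in[('tubeL',197,205,.025),('tubeR',258,246,.025),('knob',223,190,.014),('bridge',310,250,.046),('nuts',297,287,.01)]: print(n,onplane(p,u,v,z).round(3))
E
```

```text
tubeL [0.436 0.259 0.025]
tubeR [0.498 0.024 0.025]
knob [0.538 0.292 0.014]
bridge [ 0.592 -0.077  0.046]
nuts [ 0.513 -0.136  0.01 ]
```

View pics/c1.png

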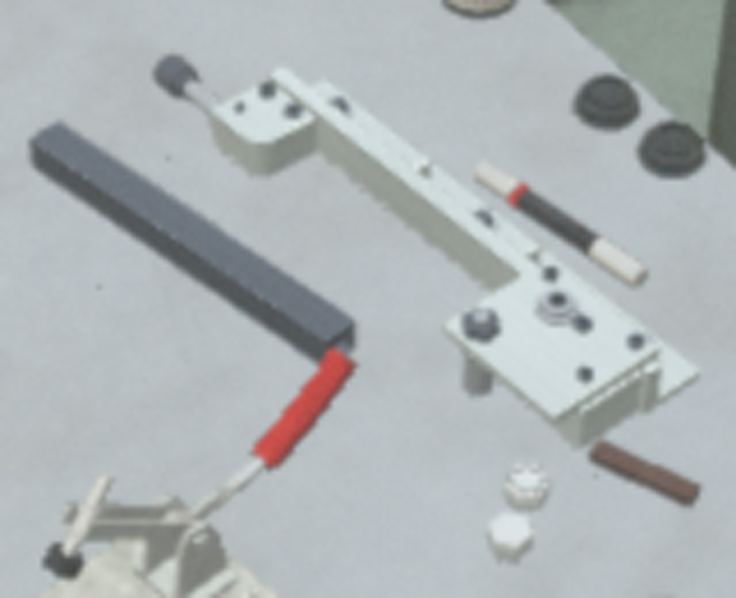

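The crop shows the tube lying clear of the jig, with the toggle clamp's red handle just beyond its right end. The knob is at upper left, the bridge and post at right, and the nuts in front of the bridge. Next I bring the wrist camera over the area.

Call:
drive_tool:
  plan:
    - {"linear":[-46,-38,-5],"roll":0}
    - {"linear":[-46,-38,-5],"roll":0}
    - {"linear":[-46,-38,-5],"roll":0}
    - {"linear":[-46,-38,-5],"roll":0}
    - {"linear":[-46,-38,-5],"roll":0}
    - {"linear":[-46,-38,-5],"roll":0}
    - {"linear":[-46,-38,-5],"roll":0}
    - {"linear":[-46,-38,-5],"roll":0}
    - {"linear":[-46,-38,-5],"roll":0}
    - {"linear":[-46,-38,-5],"roll":0}
    - {"linear":[-46,-38,-5],"roll":-0.14}
    - {"linear":[0,0,0],"roll":-0.14}

```text
time: 1.65
ee_pos: [0.5611, 0.0634, 0.2928]
orientation: [-179.8, -0.0, -179.6]
contact_force: [0.2, 1.1, 0.3]
opening: 1.0
```

Call:
drive_tool:
  plan:
    - {"linear":[0,0,0],"roll":-0.14}
    - {"linear":[0,0,0],"roll":0}

```text
time: 1.9
ee_pos: [0.561, 0.0621, 0.2922]
orientation: [-179.8, -0.1, -171.5]
contact_force: [0.2, 0.1, -0.2]
opening: 1.003
```

```bash
python3 - <<'E'
from h import *
import pickle
im,p=snap('wrist','w1.png'); pickle.dump(p,open('w1.pkl','wb'))
s=manip.state(); print(s['time'],s['ee_pos'],s['orientation'],s['contact_force'])
cv2.imwrite('pics/w1b.png',cv2.resize(im,(784,588),interpolation=cv2.INTER_CUBIC))
E
```

```text
1.95 [0.56093747 0.06243925 0.29213657] [-1.79848881e+02 -1.27729608e-01 -1.71544087e+02] [-0.22844215  0.15616858  1.35743535]
```

View pics/w1b.png

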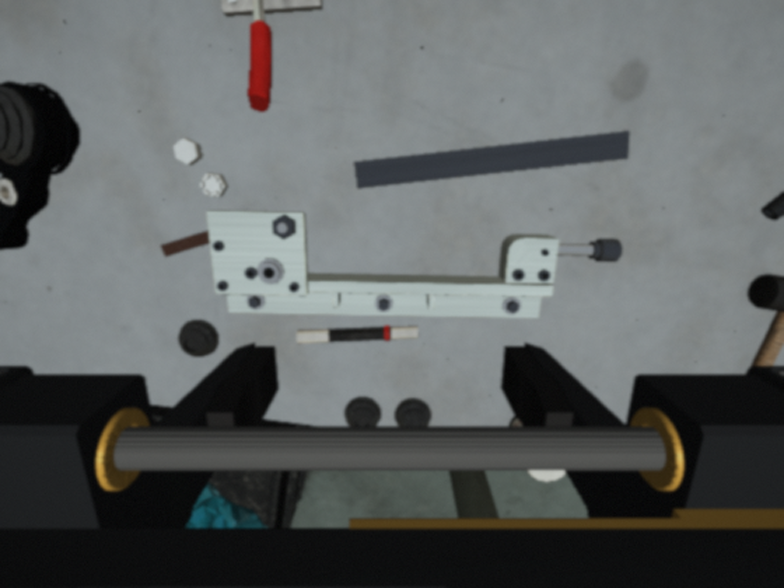

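The wrist view (scaled 1.4×) shows the tube from (357,175) to (628,145), the bridge plate at (207–305, 212–293) and the left block at (505–558, 238–283). The bolt knob's outer end is at (621,250), and the nuts are at (185,151) and (212,185). Now I measure these.

```bash
cat > meas.py <<'E'
from h import *
def tube(im,p,roi=None,save=None):
    hsv=cv2.cvtColor(im,cv2.COLOR_BGR2HSV)
    m=((hsv[...,2]<105)&(hsv[...,2]>35)&(hsv[...,1]>25)).astype(np.uint8)*255
    m=cv2.morphologyEx(m,cv2.MORPH_OPEN,np.ones((3,3)))
    for c in sorted(cv2.findContours(m,0,1)[0],key=cv2.contourArea,reverse=True):
        P=np.array([onplane(p,u,v,.025)[:2] for u,v in c[:,0,:].astype(float)],np.float32)
        (cx,cy),(w,h),a=cv2.minAreaRect(P)
        if 0.2<max(w,h)<.30 and .015<min(w,h)<.05:
            b=cv2.boxPoints(((cx,cy),(w,h),a)); e=[b[1]-b[0],b[2]-b[1]]; d=max(e,key=np.linalg.norm); d=d*np.sign(d[1]); 
            yaw=np.degrees(np.arctan2(-d[0],d[1])); return np.array([cx,cy]),yaw,(w,h)
E
python3 - <<'E'
from meas import *
import pickle
p=pickle.load(open('w1.pkl','rb')); im=cv2.imread('pics/w1.png')
print('cam',ray(p,0,0)[0]); print(tube(im,p))
g=cv2.GaussianBlur(im,(0,0),.7)
hsv=cv2.cvtColor(g,cv2.COLOR_BGR2HSV)
m=((hsv[...,2]>180)).astype(np.uint8)*255
for c in cv2.findContours(m,0,1)[0]:
    if cv2.contourArea(c)>150: print(cv2.contourArea(c),cv2.boundingRect(c))
def q(n,u,v,z): x=onplane(p,u/1.4,v/1.4,z); print(n,x.round(4)); return x[:2]
a=q('TL',207,212,.046);b=q('TR',303,212,.046);c=q('BR',306,293,.046)
d=q('blk out front',558,238,.03); e=q('blk in back',505,282,.03); f1=q('fence',310,275,.036);f2=q('fence2',500,281,.036); k=q('knob end',621,250,.014); n=q('nut',212,185,.018)
src=np.array([a,b,d,c]);dst=np.array([[-56,-158],[-56,-66],[-34,184],[25,-66]])/1e3
M,_=cv2.estimateAffinePartial2D(dst,src); print(M, np.degrees(np.arctan2(M[1,0],M[0,0])),np.hypot(M[0,0],M[1,0]))
print((dst@M[:,:2].T+M[:,2]-src)*1e3)
inv=cv2.invertAffineTransform(M)
for x in(e,f1,f2,k,n): print((inv[:,:2]@x+inv[:,2])*1e3)
sub=im[140:230,140:460]; cv2.imwrite('pics/c2.png',cv2.resize(sub,None,fx=2.5,fy=2.5,interpolation=cv2.INTER_CUBIC))
E
```

```text
cam [0.48641781 0.05102953 0.43822271]
(array([0.46427685, 0.14427266]), np.float32(14.663465), (0.02365252748131752, 0.2572319805622101))
601.0 (364, 172, 33, 29)
5290.5 (150, 153, 244, 73)
TL [ 0.5506 -0.1127  0.046 ]
TR [ 0.5373 -0.0236  0.046 ]
BR [ 0.6159 -0.0136  0.046 ]
blk out front [0.5272 0.2257 0.03  ]
blk in back [0.5792 0.1841 0.03  ]
fence [ 0.5998 -0.013   0.036 ]
fence2 [0.5776 0.1769 0.036 ]
knob end [0.5313 0.3006 0.014 ]
nut [ 0.528  -0.1201  0.018 ]
[[ 0.98163311 -0.12865976  0.58405224]
 [ 0.12865976  0.98163311  0.04885631]] 7.46702561845173 0.9900287335467474
[[-1.2274337  -0.79592052]
 [ 0.28919238  0.5090402 ]
 [-0.20639254 -0.64560815]
 [ 1.14463171  0.9324887 ]]
[ 12.8932803  136.07760717]
[  7.65817476 -64.06073575]
[ 10.31387981 129.10837002]
[-19.8227775  259.04388419]
[ -78.28519602 -161.81720876]
```

View pics/c2.png

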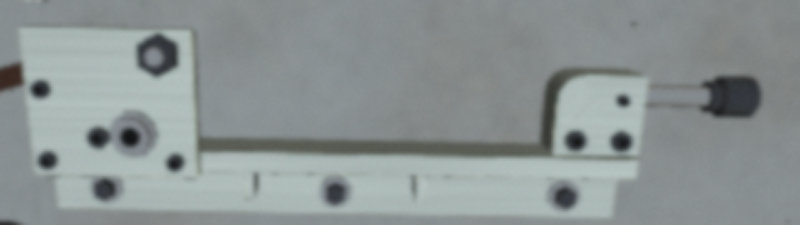

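The crop shows the fence top's front edge running from (203,152) to (550,158). It also shows the block at x=553–646, the bridge corners at (20,28), (194,29) and (199,173), and the knob's outer end at (760,97). The scale comes out 1% small, so I correct for that and refit.

```bash
cat >> meas.py <<'E'
DZ=0.0044
def fix(p):
    E=np.array(p['extrinsics'],float).copy(); E[:3,3]-=E[:3,:3]@np.array([0,0,DZ]); q=dict(p); q['extrinsics']=E; return q
E
python3 - <<'E'
from meas import *
import pickle
from scipy.optimize import least_squares
p0=pickle.load(open('w1.pkl','rb')); im=cv2.imread('pics/w1.png'); p=fix(p0)
cr=lambda u,v:(140+u/2.5-.3,140+v/2.5-.3)
pts=[((20,28),(-56,-158,46)),((194,29),(-56,-66,46)),((199,173),(25,-66,46)),((646,78),(-34,184,30)),((203,152),(12.5,None,36)),((550,158),(12.5,None,36)),((553,130),(None,134,30)),((760,97),(-20.5,None,14))]
W=[onplane(p,*cr(*a),b[2]/1e3)[:2] for a,b in pts]
def res(t):
    c,s=np.cos(t[2]),np.sin(t[2]); R=np.array([[c,-s],[s,c]]); r=[]
    for w,(a,b) in zip(W,pts):
        j=R.T@(w-t[:2])*1e3
        r+=[ (j[i]-b[i]) if b[i] is not None else 0 for i in(0,1)]
    return r
o=least_squares(res,[.588,.045,.13]); t=o.x; print(t,np.degrees(t[2])); print(np.reshape(o.fun,(-1,2)).round(1))
np.save('jig.npy',t)
c,s=np.cos(t[2]),np.sin(t[2]); R=np.array([[c,-s],[s,c]])
print('knob',R.T@(W[7]-t[:2])*1e3)
tc,ty,wh=tube(im,p); print(tc,ty,wh,'in jig',R.T@(tc-t[:2])*1e3, ty-np.degrees(t[2]))
E
```

```text
[0.5853198  0.04926693 0.12740094] 7.299536155829699
[[ 0.8 -0.2]
 [-0.6  0. ]
 [-1.9 -0.2]
 [ 0.7 -0.2]
 [ 1.1  0. ]
 [ 0.3  0. ]
 [ 0.   0.6]
 [-0.5  0. ]]
knob [-21.0039726  258.83390049]
[0.46404108 0.1452655 ] 14.663473 (0.023904358968138695, 0.2599709630012512) in jig [-108.09856268  110.62980858] 7.363936973442762
```

```bash
cat >> meas.py <<'E'
J=np.load('jig.npy') if __import__('os').path.exists('jig.npy') else None
def rot(a): c,s=np.cos(a),np.sin(a); return np.array([[c,-s],[s,c]])
def j2w(x,y): return J[:2]+rot(J[2])@np.array([x,y])/1e3
def w2j(w): return rot(J[2]).T@(np.asarray(w)[:2]-J[:2])*1e3
def go(x,y,z,yaw=None):
    """jig mm target; yaw jig-frame deg of tool x; prints tool-frame shift mm (after roll) and roll"""
    s=manip.state(); yw=s['orientation'][2]; r=0
    if yaw is not None:
        r=-((yaw+np.degrees(J[2])-yw+180)%360-180); yw=yw-r
    d=(j2w(x,y)-s['ee_pos'][:2])*1e3; t=np.radians(yw)
    print('now jig',w2j(s['ee_pos']).round(1),'z',round(s['ee_pos'][2]*1e3,1),'yaw j',round((s['orientation'][2]-np.degrees(J[2]))%360,1),'t',s['time'],'F',s['contact_force'].round(1))
    print('shift',[round(d@[np.cos(t),np.sin(t)],1),round(d@[np.sin(t),-np.cos(t)],1),round(s['ee_pos'][2]*1e3-z,1)],'roll',round(np.radians(r),3))
E
python3 -c "
from meas import *
go(-149.4,100.2,8,180+14.3)"
```

```text
now jig [-22.5  16.2] z 292.1 yaw j 181.2 t 1.95 F [-0.2  0.2  1.4]
shift [np.float64(102.2), np.float64(112.8), np.float64(284.1)] roll -0.229
```

Call:
drive_tool:
  plan:
    - {"linear":[0,0,0],"roll":-0.115}
    - {"linear":[0,0,0],"roll":-0.115}
    - {"linear":[26,28,40],"roll":0}
    - {"linear":[26,28,40],"roll":0}
    - {"linear":[26,28,40],"roll":0}
    - {"linear":[26,28,40],"roll":0}
    - {"linear":[0,0,40],"roll":0}
    - {"linear":[0,0,40],"roll":0}
    - {"linear":[0,0,20],"roll":0}
    - {"linear":[0,0,15],"roll":0}
    - {"linear":[0,0,0],"roll":0}

```text
time: 3.32
ee_pos: [0.4185, 0.1351, 0.0103]
orientation: [-179.9, 0.1, -159.3]
contact_force: [-0.6, 0.3, 0.1]
opening: 0.999
```

```bash
python3 -c "
from meas import *
go(-56.1-33.1,-14.3+129.8,8,180+14.3)"
```

```text
now jig [-154.5  106.4] z 10.3 yaw j 193.4 t 3.325 F [-0.6  0.3  0.1]
shift [np.float64(-65.6), np.float64(-7.3), np.float64(2.3)] roll -0.015
```

Call:
drive_tool:
  plan:
    - {"linear":[-6,-2,1],"roll":-0.015}
    - {"linear":[-6,-2,1],"roll":0}
    - {"linear":[-6,-2,0],"roll":0}
    - {"linear":[-6,0,0],"roll":0}
    - {"linear":[-6,0,0],"roll":0}
    - {"linear":[-6,0,0],"roll":0}
    - {"linear":[-6,0,0],"roll":0}
    - {"linear":[-6,0,0],"roll":0}
    - {"linear":[-6,0,0],"roll":0}
    - {"linear":[-5,0,0],"roll":0}
    - {"linear":[0,0,0],"roll":0}

```text
time: 4.7
ee_pos: [0.4797, 0.1524, 0.0102]
orientation: [-179.9, 0.1, -158.5]
contact_force: [-0.5, -0.0, 0.6]
opening: 0.998
```

```bash
python3 -c "
from meas import *
im,p=snap('wrist','w2.png'); 
go(-56.1-33.1,-14.3+129.8,8,180+14.3)
im,p=snap('side','s2.png'); r=tube(im,p); print(r)
im,p=snap('scene','sc2.png'); r=tube(im,p); print(r)
if r: print(w2j(r[0]),r[1]-np.degrees(J[2]))
w=cv2.imread('pics/w2.png'); cv2.imwrite('pics/c3.png',np.hstack([cv2.resize(w,(400,300)),cv2.resize(im[150:290,180:366],(400,300))]))
"
```

```text
now jig [-91.7 115.7] z 10.2 yaw j 194.2 t 4.75 F [-0.1 -0.   0. ]
shift [np.float64(-2.4), np.float64(-0.8), np.float64(2.2)] roll -0.001
None
None
```

View pics/c3.png

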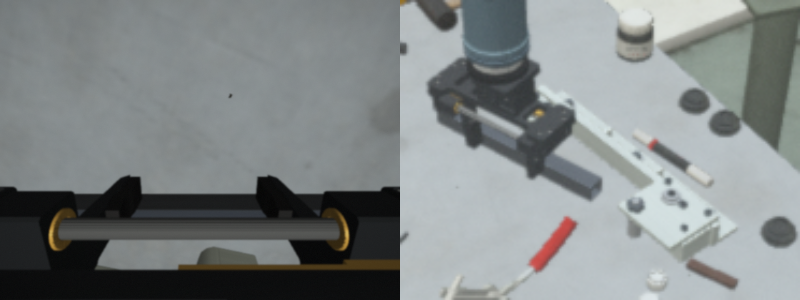

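Both fingertips lie flush along the tube, and its right end points into the gap left of the post. I back off, rise and re-measure.

Call:
drive_tool:
  plan:
    - {"linear":[15,0,0],"roll":0}
    - {"linear":[5,0,-40],"roll":0}
    - {"linear":[0,0,-50],"roll":0}
    - {"linear":[-30,0,-50],"roll":0}
    - {"linear":[-40,0,-50],"roll":0}
    - {"linear":[-40,0,-50],"roll":0}
    - {"linear":[0,0,-30],"roll":0}
    - {"linear":[0,0,0],"roll":0}

```text
time: 5.85
ee_pos: [0.5559, 0.1827, 0.2842]
orientation: [-179.9, -0.2, -158.5]
contact_force: [-0.4, 0.4, -0.5]
opening: 1.003
```

```bash
python3 -c "
from meas import *
im,p=snap('wrist','w3.png'); r=tube(im,fix(p)); print(r,w2j(r[0]),r[1]-np.degrees(J[2]))
j=w2j(r[0]);t=np.radians(r[1])-J[2];n=np.array([np.cos(t),np.sin(t)]);d=np.array([np.sin(t),-np.cos(t)])
print('post dist',(np.array([-43.5,-84])-j)@n,'right end now',j+130*d,'left end',j-130*d,'right end at y=-128',j+d*((-128-j[1])/d[1]))
print(manip.state()['joint_positions'].round(1)); q=j-d*(130+9+20); go(*q,10,np.degrees(t)+90)"
```

```text
(array([0.49997976, 0.15926756]), np.float32(21.49668), (0.023444373160600662, 0.2601608633995056)) [-70.67209538 119.95213771] 14.197143150200574
post dist -23.678915656508565 right end now [-38.78841769  -6.07734732] left end [-102.55577307  245.98162274] right end at y=-128 [  -7.94371051 -128.        ]
[-27.8  21.9   6.7  95.8  -2.7  62.8  91.2]
now jig [-13.1 136. ] z 282.7 yaw j 194.2 t 5.9 F [-0.7  0.   0. ]
shift [np.float64(157.6), np.float64(-59.7), np.float64(272.7)] roll 1.571
```

Call:
drive_tool:
  hand: 0
  plan:
    - {"linear":[0,0,10],"roll":0.1745}
    - {"linear":[0,0,10],"roll":0.1745}
    - {"linear":[0,0,10],"roll":0.1745}
    - {"linear":[0,0,10],"roll":0.1745}
    - {"linear":[0,0,10],"roll":0.1745}
    - {"linear":[0,0,10],"roll":0.1745}
    - {"linear":[0,0,10],"roll":0.1745}
    - {"linear":[0,0,10],"roll":0.1745}
    - {"linear":[0,0,10],"roll":0.1745}
    - {"linear":[52,-20,20],"roll":0}
    - {"linear":[52,-20,20],"roll":0}
    - {"linear":[52,-20,20],"roll":0}

```text
time: 7.4
ee_pos: [0.4252, 0.2979, 0.1078]
orientation: [-177.7, 0.6, 107.6]
contact_force: [0.6, 1.1, 0.6]
opening: 0.01
```

```bash
python3 -c "
from meas import *
t=np.radians(14.2);d=np.array([np.sin(t),-np.cos(t)]);q=np.array([-70.67,119.95])-d*159
go(*q,10,104.2)"
```

```text
now jig [-127.3  266.9] z 107.8 yaw j 100.3 t 7.4 F [0.6 1.1 0.6]
shift [np.float64(2.6), np.float64(18.8), np.float64(97.8)] roll -0.068
```

Call:
drive_tool:
  plan:
    - {"linear":[3,19,0],"roll":-0.068}
    - {"linear":[0,0,30],"roll":0}
    - {"linear":[0,0,30],"roll":0}
    - {"linear":[0,0,25],"roll":0}
    - {"linear":[0,0,10],"roll":0}
    - {"linear":[0,0,0],"roll":0}

```text
time: 8.15
ee_pos: [0.424, 0.3016, 0.0008]
orientation: [-176.6, 0.7, 112.2]
contact_force: [0.8, 3.5, 10.3]
opening: 0.004
```

```bash
python3 -c "
from meas import *
t=np.radians(14.2);d=np.array([np.sin(t),-np.cos(t)]);q=np.array([-70.67,119.95])-d*139
go(*q,10,104.2);print(manip.state()['orientation'])"
```

```text
now jig [-127.9  270.8] z 0.8 yaw j 104.9 t 8.15 F [ 0.8  3.5 10.3]
shift [np.float64(-21.3), np.float64(18.5), np.float64(-9.2)] roll 0.012
[-176.63329419    0.6718479   112.16071061]
```

Call:
drive_tool:
  plan:
    - {"linear":[0,0,-15],"roll":0}

```text
time: 8.28
ee_pos: [0.4237, 0.3011, 0.0155]
orientation: [-176.5, 0.7, 112.1]
contact_force: [0.5, -0.0, -0.3]
opening: 0.008
```

```bash
python3 -c "
from meas import *
s=manip.state();print(s['joint_positions'].round(1),s['qd'].round(1),s['ee_pos'],s['orientation'],s['contact_force'])"
```

```text
[-52.9  41.4  16.8 112.1 -21.1  33.2   0.6] [ -5.  -13.4   7.5  -0.6   4.9  13.5  -4.2] [0.42367592 0.30106158 0.01545336] [-176.4871935     0.72794119  112.14441672] [ 0.49369187 -0.04537458 -0.27428936]
```

Call:
drive_tool:
  plan:
    - {"linear":[0,9,0],"roll":0}
    - {"linear":[0,9,0],"roll":0}
    - {"linear":[0,0,0],"roll":0}

```text
time: 8.65
ee_pos: [0.4425, 0.3084, 0.016]
orientation: [-176.7, 0.7, 112.1]
contact_force: [-0.3, -0.9, -0.5]
opening: 0.002
```

```bash
python3 -c "
from meas import *
t=np.radians(14.2);d=np.array([np.sin(t),-np.cos(t)]);q=np.array([-70.67,119.95])-d*139
go(*q,10,104.2);print(manip.state()['orientation'],manip.state()['joint_positions'].round(1))"
```

```text
now jig [-108.8  275.2] z 16.0 yaw j 104.8 t 8.65 F [-0.3 -0.9 -0.5]
shift [np.float64(-20.9), np.float64(-1.2), np.float64(6.0)] roll 0.011
[-176.65164984    0.71144875  112.12073473] [-52.3  42.5  17.1 109.3 -20.9  34.7   0.7]
```

Call:
drive_tool:
  plan:
    - {"linear":[-8,-1,4],"roll":0.011}
    - {"linear":[-8,0,0],"roll":0}
    - {"linear":[-6,0,0],"roll":0}
    - {"linear":[-6,0,0],"roll":0}
    - {"linear":[-6,0,0],"roll":0}
    - {"linear":[-6,0,0],"roll":0}
    - {"linear":[-6,0,0],"roll":0}
    - {"linear":[-6,0,0],"roll":0}
    - {"linear":[-6,0,0],"roll":0}
    - {"linear":[-6,0,0],"roll":0}
    - {"linear":[-6,0,0],"roll":0}
    - {"linear":[0,0,0],"roll":0}

```text
time: 10.15
ee_pos: [0.4676, 0.2376, 0.0121]
orientation: [-176.5, 0.7, 111.4]
contact_force: [0.3, 1.6, 0.2]
opening: 0.006
```

```bash
python3 -c "
from meas import *
t=np.radians(14.2);d=np.array([np.sin(t),-np.cos(t)]);q=np.array([-70.67,119.95])-d*139
go(*(q+60*d),10,104.2);im,p=snap('scene','sc4.png')
im=im[160:290,190:350]
cv2.imwrite('pics/c4.png',cv2.resize(im,None,fx=4,fy=4,interpolation=cv2.INTER_CUBIC))"
```

```text
now jig [-92.8 201.7] z 12.1 yaw j 104.1 t 10.15 F [0.3 1.6 0.2]
shift [np.float64(-5.7), np.float64(1.4), np.float64(2.1)] roll -0.001
```

View pics/c4.png

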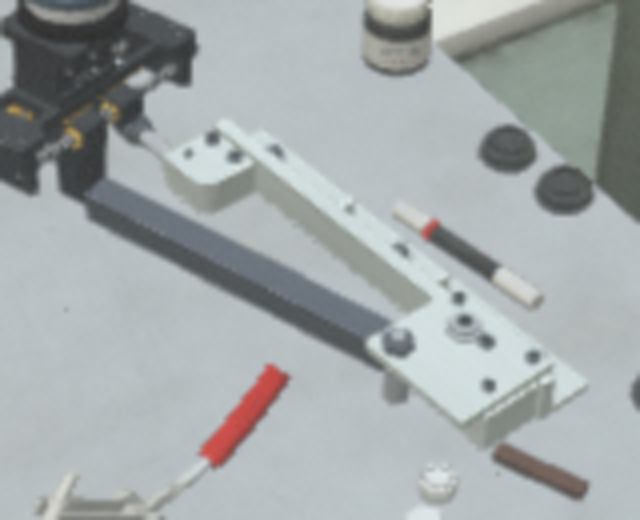

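The scene picture shows the tube's right end just reaching the bridge edge beside the post, with the slant kept. I rise, turn back and re-measure before entering the gap.

Call:
drive_tool:
  plan:
    - {"linear":[15,0,0],"roll":0}
    - {"linear":[0,0,-40],"roll":0}
    - {"linear":[0,0,-40],"roll":-0.14}
    - {"linear":[0,0,-40],"roll":-0.14}
    - {"linear":[0,0,-40],"roll":-0.14}
    - {"linear":[0,0,-40],"roll":-0.14}
    - {"linear":[0,0,-40],"roll":-0.14}
    - {"linear":[0,0,-30],"roll":-0.14}
    - {"linear":[0,0,0],"roll":-0.14}
    - {"linear":[0,0,0],"roll":-0.14}
    - {"linear":[0,0,0],"roll":-0.14}
    - {"linear":[0,0,0],"roll":-0.14}

```text
time: 11.7
ee_pos: [0.4691, 0.2764, 0.2917]
orientation: [-179.0, -3.3, -164.9]
contact_force: [1.0, 0.1, 0.2]
opening: 0.006
```

```bash
python3 -c "
from meas import *
print(manip.state()['orientation'],manip.state()['joint_positions'].round(1));go(-30,60,285,194.2)"
```

```text
[-178.98393425   -3.27917484 -164.90495655] [-40.1  19.2   6.3  98.5  -2.4  65.9  72.1]
now jig [-86.4 240.1] z 291.7 yaw j 187.8 t 11.7 F [1.  0.1 0.2]
shift [np.float64(-10.5), np.float64(-188.4), np.float64(6.7)] roll -0.112
```

Call:
drive_tool:
  hand: 88
  plan:
    - {"linear":[-3,-47,0],"roll":-0.056}
    - {"linear":[-3,-47,0],"roll":-0.056}
    - {"linear":[-3,-47,0],"roll":0}
    - {"linear":[-3,-47,0],"roll":0}
    - {"linear":[0,0,0],"roll":0}

```text
time: 12.32
ee_pos: [0.543, 0.1059, 0.2935]
orientation: [-179.5, -3.3, -157.6]
contact_force: [-0.7, 0.7, -0.9]
opening: 0.548
```

```bash
cat > look.py <<'E'
from meas import *
import sys
im,p=snap('wrist',sys.argv[1]); r=tube(im,fix(p)); print(r)
if r:
    j=w2j(r[0]);t=np.radians(r[1])-J[2];n=np.array([np.cos(t),np.sin(t)]);d=np.array([np.sin(t),-np.cos(t)])
    print('jig',j,np.degrees(t),'post dist',(np.array([-43.5,-84])-j)@n,'right end',j+130*d,'left end',j-130*d,'right end at y=-128',j+d*((-128-j[1])/d[1]))
print(manip.state()['orientation']); go(-30,60,285,194.2)
E
python3 look.py w5.png
```

```text
(array([0.51993662, 0.10715654]), np.float32(21.442936), (0.024259956553578377, 0.25979337096214294))
jig [-57.49802658  65.72780823] 14.143398781129282 post dist -23.012218660472175 right end [-25.73258209 -60.33152913] left end [-89.26347106 191.7871456 ] right end at y=-128 [  -8.68093721 -128.        ]
[-179.56822577   -3.34844906 -157.39799813]
now jig [-35.2  64.4] z 293.4 yaw j 195.3 t 12.375 F [-0.7 -0.1  0.6]
shift [np.float64(-4.0), np.float64(-5.5), np.float64(8.4)] roll 0.019
```

```bash
python3 -c "
from meas import *
go(-100.5,54.9,10,194.14)"
```

```text
now jig [-35.2  64.4] z 293.4 yaw j 195.3 t 12.375 F [-0.7 -0.1  0.6]
shift [np.float64(65.6), np.float64(6.8), np.float64(283.4)] roll 0.02
```

Call:
drive_tool:
  plan:
    - {"linear":[16,2,20],"roll":0.02}
    - {"linear":[16,2,40],"roll":0}
    - {"linear":[16,2,45],"roll":0}
    - {"linear":[0,0,45],"roll":0}
    - {"linear":[0,0,45],"roll":0}
    - {"linear":[0,0,45],"roll":0}
    - {"linear":[0,0,30],"roll":0}
    - {"linear":[0,0,0],"roll":0}

```text
time: 13.38
ee_pos: [0.4769, 0.1093, 0.0205]
orientation: [180.0, -3.0, -157.2]
contact_force: [-0.3, 0.7, 0.3]
opening: 0.998
```

```bash
python3 -c "
from meas import *
print(manip.state()['orientation']);go(-58.1*.9697-77.8*.2444,-58.1*.2444+77.8*.9697,10,194.14)"
```

```text
[ 179.97218107   -3.01320365 -157.23789013]
now jig [-99.9  73.4] z 20.5 yaw j 195.5 t 13.375 F [-0.3  0.7  0.3]
shift [np.float64(-20.9), np.float64(-17.8), np.float64(10.5)] roll 0.023
```

Call:
drive_tool:
  plan:
    - {"linear":[0,-9,5],"roll":0.023}
    - {"linear":[0,-9,5],"roll":0}
    - {"linear":[-6,0,0],"roll":0}
    - {"linear":[-6,0,0],"roll":0}
    - {"linear":[0,0,0],"roll":0}

```text
time: 14.0
ee_pos: [0.4988, 0.0984, 0.0132]
orientation: [-180.0, -2.6, -158.6]
contact_force: [-0.8, -0.9, 0.1]
opening: 0.997
```

```bash
python3 -c "
from meas import *
print(manip.state()['orientation']);go(-58.1*.9697-77.8*.2444,-58.1*.2444+77.8*.9697,10,194.14)"
```

```text
[-179.95897219   -2.59312593 -158.58040816]
now jig [-79.6  59.8] z 13.2 yaw j 194.1 t 14.0 F [-0.8 -0.9  0.1]
shift [np.float64(-4.4), np.float64(0.4), np.float64(3.2)] roll -0.0
```

Call:
drive_tool:
  plan:
    - {"linear":[-2.5,0,0],"roll":0}
    - {"linear":[-2,0,0],"roll":0}
    - {"linear":[0,0,0],"roll":0}
    - {"linear":[15,0,0],"roll":0}
    - {"linear":[5,5,-40],"roll":0}
    - {"linear":[0,10,-50],"roll":0}
    - {"linear":[0,10,-50],"roll":0}
    - {"linear":[0,10,-50],"roll":0}
    - {"linear":[0,10,-45],"roll":0}
    - {"linear":[0,10,-45],"roll":0}
    - {"linear":[0,0,0],"roll":0}

```text
time: 15.38
ee_pos: [0.4692, 0.1481, 0.3007]
orientation: [179.9, -2.7, -158.6]
contact_force: [0.3, -0.2, -0.6]
opening: 1.002
```

```bash
python3 look.py w6.png; python3 -c "
from meas import *
print(manip.state()['joint_positions'].round(1))"
```

```text
(array([0.52243322, 0.10787161]), np.float32(21.376432), (0.024642743170261383, 0.2596293091773987))
jig [-54.93080686  66.11986554] 14.076896644275452 post dist -25.425199132971436 right end [-23.31169845 -59.97625646] left end [-86.54991527 192.21598754] right end at y=-128 [  -6.25447188 -128.        ]
[ 179.94670136   -2.96142864 -158.63700677]
now jig [-103.8  112. ] z 298.8 yaw j 194.1 t 15.425 F [-1.  -0.4 -0.3]
shift [np.float64(-58.8), np.float64(-68.5), np.float64(13.8)] roll -0.002
[-30.6  12.9   9.4 106.   -2.4  64.2  91.1]
```

Call:
drive_tool:
  hand: 0
  plan:
    - {"linear":[0,10,0],"roll":0.143}
    - {"linear":[0,10,0],"roll":0.143}
    - {"linear":[0,10,10],"roll":0.143}
    - {"linear":[0,10,10],"roll":0.143}
    - {"linear":[0,0,10],"roll":0.143}
    - {"linear":[0,0,10],"roll":0.143}
    - {"linear":[0,0,10],"roll":0.143}
    - {"linear":[0,0,10],"roll":0.143}
    - {"linear":[0,0,10],"roll":0.143}
    - {"linear":[0,0,10],"roll":0.143}
    - {"linear":[0,0,10],"roll":0.143}
    - {"linear":[0,0,0],"roll":0}

```text
time: 16.92
ee_pos: [0.441, 0.1717, 0.1856]
orientation: [-175.1, 0.6, 107.9]
contact_force: [0.1, 0.3, 0.4]
opening: 0.01
```

```bash
python3 -c "
from meas import *
print(manip.state()['orientation']);go(-92.3,215.5,10,104.1)"
```

```text
[-175.14950256    0.59730067  107.88656443]
now jig [-127.5  139.8] z 185.6 yaw j 100.6 t 16.925 F [0.1 0.3 0.4]
shift [np.float64(64.9), np.float64(52.6), np.float64(175.6)] roll -0.061
```

Call:
drive_tool:
  plan:
    - {"linear":[22,23,15],"roll":-0.061}
    - {"linear":[22,23,15],"roll":0}
    - {"linear":[21,22,15],"roll":0}
    - {"linear":[0,0,30],"roll":0}
    - {"linear":[0,0,35],"roll":0}
    - {"linear":[0,0,30],"roll":0}
    - {"linear":[0,0,15],"roll":0}
    - {"linear":[0,0,0],"roll":0}

```text
time: 17.92
ee_pos: [0.4686, 0.2492, 0.0181]
orientation: [-174.9, 0.2, 112.7]
contact_force: [-0.1, 0.1, 0.8]
opening: 0.003
```

```bash
python3 -c "
from meas import *
print(manip.state()['orientation']);go(-92.3,215.5,10,104.1)"
```

```text
[-174.90541605    0.19858039  112.70014408]
now jig [-90.3 213.2] z 18.1 yaw j 105.4 t 17.925 F [-0.1  0.1  0.8]
shift [np.float64(2.7), np.float64(-1.4), np.float64(8.1)] roll 0.023
```

Call:
drive_tool:
  plan:
    - {"linear":[-5,-1.5,6],"roll":0.023}
    - {"linear":[-6,0,0],"roll":0}
    - {"linear":[-6,0,0],"roll":0}
    - {"linear":[-6,0,0],"roll":0}
    - {"linear":[-6,0,0],"roll":0}
    - {"linear":[-6,0,0],"roll":0}
    - {"linear":[-6,0,0],"roll":0}
    - {"linear":[-6,0,0],"roll":0}
    - {"linear":[-6,0,0],"roll":0}

```text
time: 19.05
ee_pos: [0.4891, 0.1974, 0.0149]
orientation: [-175.2, 0.2, 111.4]
contact_force: [-1.1, 1.2, -0.4]
opening: 0.004
```

```bash
python3 -c "
from meas import *
print(manip.state()['orientation']);d=np.array([.2432,-.97]);E=np.array([-86.5,192.2])+d*(70.6-9);go(*E,12,104.1)"
```

```text
[-175.18487416    0.2092963   111.39024754]
now jig [-76.6 159.2] z 14.9 yaw j 104.1 t 19.05 F [-1.1  1.2 -0.4]
shift [np.float64(-27.1), np.float64(-1.6), np.float64(2.9)] roll -0.0
```

Call:
drive_tool:
  plan:
    - {"linear":[-6,0,1],"roll":0}
    - {"linear":[-6,0,0],"roll":0}
    - {"linear":[-5,0,0],"roll":0}
    - {"linear":[-5,0,0],"roll":0}
    - {"linear":[-3,0,0],"roll":0}
    - {"linear":[0,0,0],"roll":0}

```text
time: 19.8
ee_pos: [0.4991, 0.1721, 0.0141]
orientation: [-175.2, 0.2, 111.4]
contact_force: [0.5, 0.8, 0.2]
opening: 0.005
```

```bash
python3 -c "
from meas import *
print(manip.state()['orientation']);d=np.array([.2432,-.97]);E=np.array([-86.5,192.2])+d*(70.6-9);go(*E,12,104.1)
im,p=snap('scene','sc7.png')
im=im[160:290,190:350]
cv2.imwrite('pics/c7.png',cv2.resize(im,None,fx=4,fy=4,interpolation=cv2.INTER_CUBIC))"
```

```text
[-175.20289418    0.2114021   111.36082996]
now jig [-69.9 132.8] z 14.1 yaw j 104.1 t 19.8 F [0.5 0.8 0.2]
shift [np.float64(0.1), np.float64(-1.7), np.float64(2.1)] roll -0.001
```

View pics/c7.png

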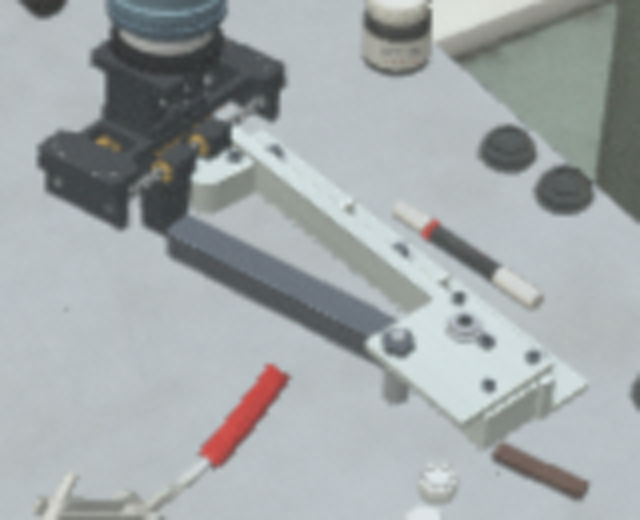

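The tube's right end is now under the bridge, its left end is clear of the left block, and no force has built up. I go round to the front of the left end for the swing.

Call:
drive_tool:
  plan:
    - {"linear":[18,0,0],"roll":0}
    - {"linear":[0,-24,0],"roll":0}
    - {"linear":[0,-24,0],"roll":0}
    - {"linear":[-20,0,4],"roll":0}
    - {"linear":[-20,0,0],"roll":0}
    - {"linear":[-22,0,0],"roll":0.123}
    - {"linear":[0,0,0],"roll":0.123}
    - {"linear":[0,0,0],"roll":0}

```text
time: 20.85
ee_pos: [0.4691, 0.1185, 0.0145]
orientation: [-175.5, 1.3, 97.3]
contact_force: [0.1, 0.2, -0.7]
opening: 0.0
```

```bash
python3 -c "
from meas import *
print(manip.state()['orientation']);go(-30.5,80,10,90)"
```

```text
[-175.49900304    1.2719129    97.33318483]
now jig [-106.4   83.4] z 14.5 yaw j 90.0 t 20.85 F [ 0.1  0.2 -0.7]
shift [np.float64(-3.4), np.float64(75.9), np.float64(4.5)] roll 0.001
```

Call:
drive_tool:
  plan:
    - {"linear":[-1,7,0],"roll":0}
    - {"linear":[-1,7,0],"roll":0}
    - {"linear":[-1,7,0],"roll":0}
    - {"linear":[0,7,0],"roll":0}
    - {"linear":[0,6,0],"roll":0}
    - {"linear":[0,6,0],"roll":0}
    - {"linear":[0,6,0],"roll":0}
    - {"linear":[0,6,0],"roll":0}
    - {"linear":[0,6,0],"roll":0}

```text
time: 21.98
ee_pos: [0.5291, 0.1247, 0.0094]
orientation: [-175.3, 1.2, 97.8]
contact_force: [-2.5, -0.0, 2.4]
opening: 0.006
```

```bash
python3 -c "
from meas import *
print(manip.state()['orientation']);go(-30.5,80,10,90)"
```

```text
[-175.29040196    1.1721665    97.75806838]
now jig [-46.2  81.9] z 9.4 yaw j 90.5 t 21.975 F [-2.5 -0.   2.4]
shift [np.float64(-1.9), np.float64(15.7), np.float64(-0.6)] roll 0.008
```

Call:
drive_tool:
  plan:
    - {"linear":[0,4,0],"roll":0}
    - {"linear":[0,4,-1],"roll":0}
    - {"linear":[0,3,0],"roll":0}
    - {"linear":[0,3,0],"roll":0}

```text
time: 22.48
ee_pos: [0.5441, 0.1266, 0.0092]
orientation: [-175.3, 1.2, 97.7]
contact_force: [-3.0, 0.1, 2.1]
opening: 0.006
```

```bash
python3 -c "
from meas import *
go(-30.5,80,10,90)"
```

```text
now jig [-31.1  82. ] z 9.2 yaw j 90.4 t 22.475 F [-3.   0.1  2.1]
shift [np.float64(-2.0), np.float64(0.6), np.float64(-0.8)] roll 0.008
```

Call:
drive_tool:
  plan:
    - {"linear":[0,2,0],"roll":0}
    - {"linear":[0,2,0],"roll":0}

```text
time: 22.72
ee_pos: [0.5456, 0.1269, 0.0088]
orientation: [-175.0, 1.2, 97.7]
contact_force: [-8.7, -0.5, 8.9]
opening: 0.002
```

Call:
drive_tool:
  plan:
    - {"linear":[0,2,0],"roll":0}
    - {"linear":[0,0,0],"roll":0}

```text
time: 22.98
ee_pos: [0.5451, 0.1268, 0.0085]
orientation: [-174.7, 1.1, 97.7]
contact_force: [-1.7, 0.3, 1.6]
opening: 0.005
```

```bash
python3 -c "
from meas import *
go(-30.5,80,10,90)"
```

```text
now jig [-30.1  82. ] z 8.5 yaw j 90.4 t 22.975 F [-1.7  0.3  1.6]
shift [np.float64(-2.0), np.float64(-0.4), np.float64(-1.5)] roll 0.008
```

Call:
drive_tool:
  plan:
    - {"linear":[0,-12,0],"roll":0.008}
    - {"linear":[-32,0,0],"roll":0}
    - {"linear":[-32,0,0],"roll":0}
    - {"linear":[-32,0,0],"roll":0}
    - {"linear":[0,4,0],"roll":0}
    - {"linear":[0,4,0],"roll":0}
    - {"linear":[0,3,0],"roll":0}

```text
time: 23.85
ee_pos: [0.5566, 0.03, 0.0111]
orientation: [-175.0, 1.2, 97.3]
contact_force: [-2.4, -1.7, 2.7]
opening: 0.004
```

```bash
python3 -c "
from meas import *
go(-30.1,-15,10,90)"
```

```text
now jig [-30.9 -15.5] z 11.1 yaw j 90.0 t 23.85 F [-2.4 -1.7  2.7]
shift [np.float64(0.5), np.float64(0.8), np.float64(1.1)] roll 0.0
```

Call:
drive_tool:
  plan:
    - {"linear":[0,2,0],"roll":0}
    - {"linear":[0,2,0],"roll":0}
    - {"linear":[0,2,0],"roll":0}

```text
time: 24.22
ee_pos: [0.5598, 0.0315, 0.0102]
orientation: [-174.6, 1.2, 97.4]
contact_force: [-7.8, -2.6, 9.6]
opening: 0.005
```

Call:
drive_tool:
  plan:
    - {"linear":[0,-15,0],"roll":0}
    - {"linear":[0,-15,-20],"roll":0}
    - {"linear":[45,0,-45],"roll":0}
    - {"linear":[50,0,-50],"roll":0}
    - {"linear":[55,0,-50],"roll":0}
    - {"linear":[55,0,-30],"roll":0}
    - {"linear":[50,0,0],"roll":0}
    - {"linear":[0,0,0],"roll":0}

```text
time: 25.22
ee_pos: [0.5187, 0.284, 0.1937]
orientation: [-175.5, 0.8, 97.6]
contact_force: [0.1, -0.2, 0.6]
opening: 0.009
```

```bash
python3 -c "
from meas import *
go(-20.5,280,10,90); print(manip.state()['orientation'])
im,p=snap('scene','sc8.png')
im=im[160:290,190:350]
cv2.imwrite('pics/c8.png',cv2.resize(im,None,fx=4.6,fy=4.6,interpolation=cv2.INTER_CUBIC))"
```

```text
now jig [-36.3 241.3] z 193.7 yaw j 90.3 t 25.225 F [ 0.1 -0.2  0.6]
shift [np.float64(38.7), np.float64(15.8), np.float64(183.7)] roll 0.006
[-175.49858946    0.75626418   97.63304414]
```

View pics/c8.png

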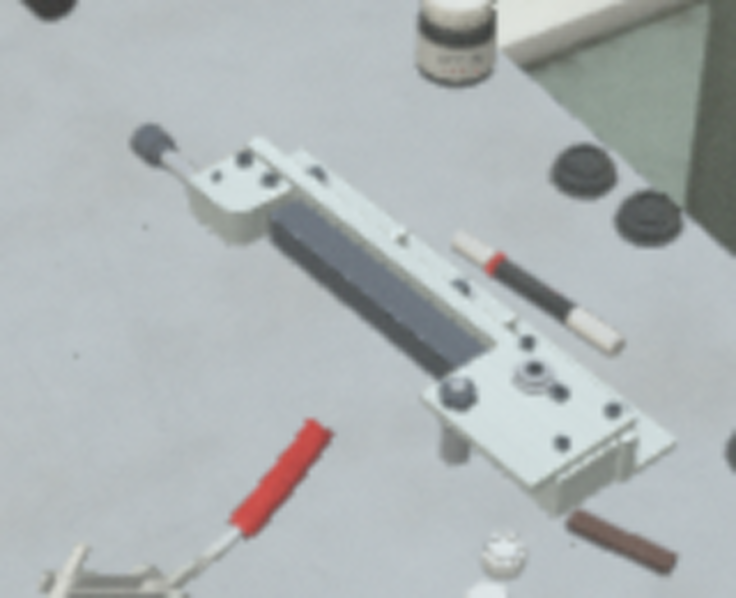

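The tube lies flush along the fence between the stops, with the left block clear. The knob is still out at (150,145). Now the bolt.

Call:
drive_tool:
  plan:
    - {"linear":[20,15,10],"roll":0.006}
    - {"linear":[20,15,20],"roll":0}
    - {"linear":[2,0,40],"roll":0}
    - {"linear":[0,0,45],"roll":0}
    - {"linear":[0,0,35],"roll":0}
    - {"linear":[0,0,15],"roll":0}
    - {"linear":[0,0,0],"roll":0}

```text
time: 26.15
ee_pos: [0.5399, 0.3145, 0.023]
orientation: [-176.0, 1.0, 96.4]
contact_force: [-0.3, 0.1, -0.2]
opening: 0.008
```

```bash
python3 -c "
from meas import *
go(-20.5,268,10,90); print(manip.state()['orientation'])"
```

```text
now jig [-11.4 268.8] z 23.0 yaw j 89.1 t 26.15 F [-0.3  0.1 -0.2]
shift [np.float64(-0.8), np.float64(-9.1), np.float64(13.0)] roll -0.016
[-176.02142464    1.03339198   96.40257173]
```

Call:
drive_tool:
  plan:
    - {"linear":[12,0,0],"roll":-0.016}
    - {"linear":[0,-8,0],"roll":0}
    - {"linear":[0,0,13],"roll":0}
    - {"linear":[0,0,0],"roll":0}

```text
time: 26.65
ee_pos: [0.5315, 0.3275, 0.0134]
orientation: [-176.3, 0.8, 97.4]
contact_force: [-0.7, 0.6, -0.6]
opening: 0.008
```

```bash
python3 -c "
from meas import *
go(-20.5,268,10,90)"
```

```text
now jig [-18.  282.8] z 13.4 yaw j 90.1 t 26.65 F [-0.7  0.6 -0.6]
shift [np.float64(-14.8), np.float64(-2.5), np.float64(3.4)] roll 0.002
```

Call:
drive_tool:
  plan:
    - {"linear":[-6,-2,3],"roll":0}
    - {"linear":[-6,0,0],"roll":0}
    - {"linear":[-6,0,0],"roll":0}
    - {"linear":[-6,0,0],"roll":0}
    - {"linear":[-6,0,0],"roll":0}
    - {"linear":[-6,0,0],"roll":0}
    - {"linear":[-6,0,0],"roll":0}
    - {"linear":[-6,0,0],"roll":0}
    - {"linear":[-4,0,0],"roll":0}

```text
time: 27.78
ee_pos: [0.5364, 0.2736, 0.0112]
orientation: [-176.4, 0.7, 97.4]
contact_force: [-0.2, 2.1, -1.5]
opening: 0.007
```

Call:
drive_tool:
  plan:
    - {"linear":[-3,0,0],"roll":0}

```text
time: 27.9
ee_pos: [0.5369, 0.2703, 0.0112]
orientation: [-176.4, 0.7, 97.4]
contact_force: [-0.3, 2.1, -1.9]
opening: 0.005
```

```bash
python3 -c "
from meas import *
go(-20.5,222,10,90)"
```

```text
now jig [-20.  225.4] z 11.2 yaw j 90.1 t 27.9 F [-0.3  2.1 -1.9]
shift [np.float64(-3.4), np.float64(-0.5), np.float64(1.2)] roll 0.002
```

Call:
drive_tool:
  plan:
    - {"linear":[-3,0,0],"roll":0}
    - {"linear":[-2,0,0],"roll":0}

```text
time: 28.15
ee_pos: [0.5371, 0.2678, 0.0114]
orientation: [-176.4, 0.5, 97.5]
contact_force: [-1.2, 7.5, -3.7]
opening: 0.007
```

Call:
drive_tool:
  plan:
    - {"linear":[-2,0,0],"roll":0}
    - {"linear":[-2,0,0],"roll":0}

```text
time: 28.4
ee_pos: [0.5371, 0.2679, 0.0114]
orientation: [-176.4, 0.2, 97.6]
contact_force: [-0.3, 6.0, -2.6]
opening: 0.005
```

Call:
drive_tool:
  plan:
    - {"linear":[-2,0,0],"roll":0}
    - {"linear":[-1,0,0],"roll":0}

```text
time: 28.65
ee_pos: [0.5371, 0.2681, 0.0115]
orientation: [-176.5, -0.0, 97.7]
contact_force: [0.2, 3.4, -2.4]
opening: 0.001
```

Call:
drive_tool:
  plan:
    - {"linear":[-5,0,0],"roll":0}

```text
time: 28.78
ee_pos: [0.5371, 0.2676, 0.0116]
orientation: [-176.5, -0.3, 97.8]
contact_force: [-1.9, 16.7, -3.6]
opening: 0.006
```

Call:
drive_tool:
  plan:
    - {"linear":[20,0,0],"roll":0}
    - {"linear":[15,0,-40],"roll":0}
    - {"linear":[0,-20,-50],"roll":0}
    - {"linear":[0,-40,-50],"roll":0}
    - {"linear":[0,-40,-50],"roll":0}
    - {"linear":[0,-40,-50],"roll":0}
    - {"linear":[0,-20,-20],"roll":0}
    - {"linear":[0,0,0],"roll":0}

```text
time: 29.78
ee_pos: [0.3912, 0.281, 0.283]
orientation: [-176.5, 0.0, 97.8]
contact_force: [1.1, 0.7, -0.3]
opening: 0.004
```

```bash
python3 -c "
from meas import *
go(-20.5,222,10,90)
im,p=snap('scene','sc9.png')
im=im[160:300,190:350]
cv2.imwrite('pics/c9.png',cv2.resize(im,None,fx=4.2,fy=4.2,interpolation=cv2.INTER_CUBIC))
E=manip.camera_params('scene')
a=cv2.imread('pics/scene0.png');b=cv2.imread('pics/sc9.png')
d=(cv2.absdiff(a,b).max(2)>40).astype(np.uint8)
for c in cv2.findContours(cv2.morphologyEx(d,cv2.MORPH_OPEN,np.ones((3,3))),0,2)[0]: print(cv2.boundingRect(c),end=' ')
"
```

```text
now jig [-163.1  254.5] z 283.0 yaw j 90.5 t 29.775 F [ 1.1  0.7 -0.3]
shift [np.float64(-32.5), np.float64(142.6), np.float64(273.0)] roll 0.008
(1, 295, 5, 4) (0, 267, 15, 14) (36, 262, 18, 14) (73, 250, 6, 10) (43, 235, 3, 6) (42, 224, 3, 9) (244, 208, 3, 3) (251, 206, 41, 36) (192, 202, 70, 52) (44, 202, 15, 45) (0, 196, 30, 41) (227, 194, 6, 7) (58, 194, 8, 13) (0, 192, 20, 24) (219, 187, 9, 9) (17, 111, 11, 76) (176, 100, 7, 6) (0, 87, 20, 12) (29, 86, 28, 113) (183, 79, 22, 21) (123, 66, 59, 65) (154, 66, 3, 3) (160, 59, 3, 3) (21, 52, 4, 3) (24, 49, 34, 36) (159, 47, 3, 3) (20, 42, 3, 3) (25, 40, 22, 12) (166, 0, 18, 10) (122, 0, 39, 18) (8, 0, 36, 42)
```

View pics/c9.png

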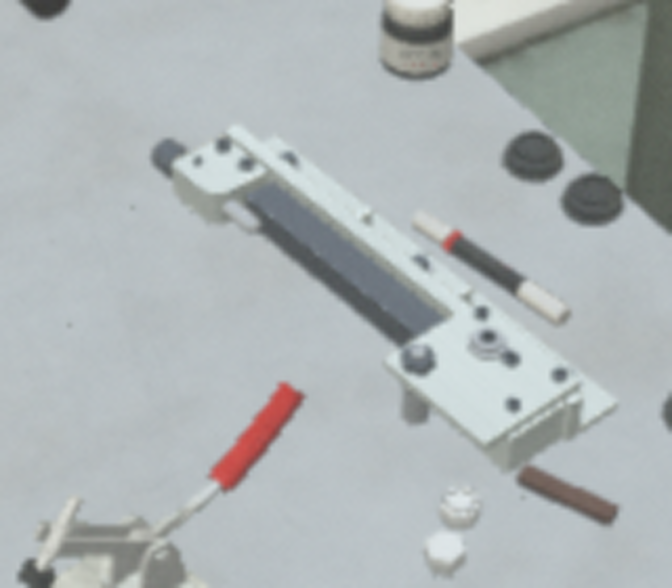

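```bash
python3 -c "
from workcell import manip
print(manip.close_job())"
```

```text
the job is handed in; nothing more can be done
None
```

The tube is in the drill jig, flush along the fence between the end stops, and the slide bolt is pushed home. I handed the job in at about 30 s of the 67 s allowed, with the robot clear of everything.

- **Loading:** I pushed the tube with the fingertips to a slant of about 0.25 rad. I then slid it by its left end past the post and under the bridge, nudging it once on the way for more clearance. Finally I swung the left end in and pressed it against the fence from in front, once near the left end and once near the middle.
- **Bolt:** The knob moved about 45 mm at its usual 2 N or so, then stopped hard and held against a 17 N push.
- **Last checks:** The final picture shows the bolt's bar across the front of the tube. Compared with the first picture, only the tube, the bolt and the arm have changed; the bystanders have not moved.
- **Forces:** The highest reading I saw was about 17 N.

**Not as planned:**
- The wrist picked up a tilt of 3 to 5° during the turns.
- The fingertips touched the bare table once at about 10 N, and I lifted off straight away.
- The wrist camera measured about 1% small, so I corrected for that.
- The seating under the bridge could not be seen directly. I judged it from the force rising at the fence and from the bolt shutting.

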